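# Return the bench kit to its fitted stations

### The arm

A 6-joint arm with a two-finger parallel gripper is mounted at the origin on a cart in front of the work surface, level with it; the furniture and walls round the work are solid. World frame = base frame: x ahead of the robot, y to its left, z up, the work surface at z = 0. Lengths are in m, angles in rad, forces in N, time in s.
With the tool pointing down it reaches from about 0.25 to 0.775 m from the base axis. Payload 4 kg.
Tool frame: the origin (TCP) lies at the very end of the fingers, on their centre line; the grasp point (between the pads) lies 19 mm behind it; z points along the fingers, y is the line along which they close (so a half turn about z gives the same grasp; the last joint's range is limited). The gripper opens to 94 mm and grips with 3 to 60 N. Pads are 16 mm wide; open, the fingers measure 119 mm over their backs; the gripper's body (75 mm by 177 mm) begins 78 mm behind the grasp point.
Start: joints at [1.178, 0.087, 1.371, -0, 1.684, -0.103], TCP at [0.157, 0.527, 0.167] pointing down, gripper open.
Joint ranges: [-3.1, 3.1], [-0.76, 2.03], [0.27, 2.55], [-1.08, 4.22], [0.17, 2.65], [-2.57, 2.57]. Speed limits (rad/s): [2.79, 2.79, 3.14, 3.14, 3.14, 3.14].

### API

Orientations are given as a rotation vector (axis times angle).
In Python, from plant import robot gives the robot as it stands. The module is installed in compiled form; this text tells all that it offers.
- The arm moves only by the tool servo_tool, never from a script. Its arguments are lists of equal length, an entry for each row: "xyz": the shift along the tool's x, y, z scaled (see below), a list of three; "twist": the turn about the tool's z scaled (see below). A call has 1 to 12 rows; each row shifts and turns the commanded pose from where the row before left it, along the tool's axes as they then stand; what a row does not reach is not made up. The controller multiplies each number of a shift by 0.075 m and each number of a turn by pi rad. A row lasts 1/8 s, in which the tool goes at most 62.5 mm and 10.7 degrees, less where a joint would pass 70% of its speed; a pose out of reach is approached as far as the arm can. A call with a number of a shift or a turn outside -1 to 1 is refused whole. A call with a gripper value outside its range is refused whole. "grip" is the finger opening in mm, from 0 to 94, set as the call begins (left out, the last holds). The fingers move at their own pace and stop on an object; "grip_force" is the grip in N (left out, the last holds). Time passes only in rows, so rows that do not move let the fingers close. It gives the time, the measured TCP pose, the force, the opening and the grip force at its end, in the units of the state.
- robot.state(): the state, without advancing time (a new reading comes with each control period).
- robot.grab_frame(name): name is "scene" or "top" or "wrist"; returns a dict with "img" (480x640x3 uint8, red, green, blue), "camera_matrix" (3x3 intrinsics, pixels), "dist_coeffs" ([k1, k2, p1, p2, k3] as OpenCV has them; the pictures are not rectified), "world_from_camera" (4x4, takes a point from camera to world coordinates); the wrist camera has in their place "T_tool_cam" (4x4, takes a point from camera to tool coordinates, whose origin is the TCP and whose axes are the flange's). Camera axes: x right, y up, looking along -z (the intrinsics and any distortion apply to the point x, -y, -z); pixel columns grow to the right and rows downward; lengths in m; the calibration is good to about 2 mm. A picture is of the moment at which its call begins: read the wrist's pose just before it. There is no depth.
- robot.hand_in(): hands the job in; it is judged then, once.
The state is a dict: "clock": time; "q": joint angles; "joint_vel": joint speeds; "joint_efforts": joint torques, N m; "tcp_pos": TCP position; "tool_rot": TCP orientation; "force": force on the tool from outside, world axes, zero at the start; "wrist_torque": the same for the moment, N m; "finger_gap": opening from 0.0 (shut) to 1.0 (fully open); "finger_force": force on a finger pad.
Only numpy, scipy, OpenCV 4.12 (cv2) and the standard library are available. Lean on these libraries where they do the work, as an engineer would, in place of code of your own. Each camera call takes 0.05 s, during which the arm holds its last target. There are 200 camera calls.

### The job

Put the flat box, the bench timer, the brown bottle at the front and the white-capped vial each into the station whose recess has its outline: box in the oblong, timer in the square, bottle in the large round, vial in the small round. Each must end up flat on the floor of its recess, bottle and vial standing upright and timer display up. Leave the glass beaker and the grey meter where they are.

Things in the scene. Friction and masses are not known exactly. Their poses are not given: they have to be found in the camera images.
- flat_box: Flat closed cardboard box, white and red, lying flat: 56 mm along its x, 88 mm along its y, 24 mm high. Origin at the centre of its underside, z up. Solid to grip; take it across the 56 mm.
- bench_timer: Small white bench timer lying on its back, display and buttons up: 58 mm along its x, 62 mm along its y, 16 mm high. Origin at the centre of its underside, z up. Grip it across either pair of sides, low down.
- brown_bottle: Upright brown reagent bottle with a red cap, the one at the front of the worktop: 58 mm diameter, 125 mm high, straight-sided up to about 70 mm, about 0.4 kg. Origin at the centre of its underside, z up. Grip it round the body at about 45 mm; the cap is not solid to the touch.
- sample_vial: Upright glass vial with a white cap: 27 mm diameter, 69 mm high. Origin at the centre of its underside, z up. Grip it round the body at about 30 mm; the cap is not solid to the touch.
- station_oblong_floor (a point): Fixed grey plate 86 x 114 x 10 mm (all four alike outside), a small screw head at each corner, with an oblong recess in its middle, 6 mm deep, floor white. This point is the centre of the recess floor, 4 mm above the worktop; rim top 10 mm above the worktop. z up, x along the 86 mm side, y along the 114 mm side. Recess 72 mm along x by 104 mm along y. Tall machines stand close behind.
- station_square_floor (a point): Fixed grey plate 86 x 114 x 10 mm (all four alike outside), a small screw head at each corner, with a square recess in its middle, 6 mm deep, floor white. This point is the centre of the recess floor, 4 mm above the worktop; rim top 10 mm above the worktop. z up, x along the 86 mm side, y along the 114 mm side. Recess 76 by 76 mm, sides along x and y. Tall machines stand close behind.
- station_large_round_floor (a point): Fixed grey plate 86 x 114 x 10 mm (all four alike outside), a small screw head at each corner, with a large round recess in its middle, 6 mm deep, floor white. This point is the centre of the recess floor, 4 mm above the worktop; rim top 10 mm above the worktop. z up, x along the 86 mm side, y along the 114 mm side. Recess 74 mm in diameter. Tall machines stand close behind.
- station_small_round_floor (a point): Fixed grey plate 86 x 114 x 10 mm (all four alike outside), a small screw head at each corner, with a small round recess in its middle, 6 mm deep, floor white. This point is the centre of the recess floor, 4 mm above the worktop; rim top 10 mm above the worktop. z up, x along the 86 mm side, y along the 114 mm side. Recess 43 mm in diameter. Tall machines stand close behind.
- glass_beaker: Bystander: small clear glass beaker, 45 x 49 mm and 58 mm high, standing upright, empty. Origin at the centre of its underside.
- grey_meter: Bystander: grey hand-held meter lying flat, 58 mm along its x, 128 mm along its y, 30 mm high. Origin at the centre of its underside.
There are look-alikes about, which are no part of the job. What is shaped like the flat_box but orange is not meant.

How it is judged:
At the end, for the whole second after the job is handed in: Each of the four things rests on the floor of its own station's recess: its origin within 14 mm of the recess centre in plan and within 3 mm of the floor in height, its z axis within 0.06 rad of vertical (0.1 rad for bottle and vial), slower than 0.02 m/s (horizontal distance between flat_box and station_oblong_floor below 0.014 m and z of flat_box in the frame of station_oblong_floor between -0.003 and 0.003 m and angle between each of flat_box, bench_timer's own z axis and vertical below 0.06 rad and linear speed of each of flat_box, bench_timer, brown_bottle, sample_vial below 0.02 m/s and horizontal distance between bench_timer and station_square_floor below 0.014 m and z of bench_timer in the frame of station_square_floor between -0.003 and 0.003 m and horizontal distance between brown_bottle and station_large_round_floor below 0.014 m and z of brown_bottle in the frame of station_large_round_floor between -0.003 and 0.003 m and angle between each of brown_bottle, sample_vial's own z axis and vertical below 0.1 rad and horizontal distance between sample_vial and station_small_round_floor below 0.014 m and z of sample_vial in the frame of station_small_round_floor between -0.003 and 0.003 m); the robot touches nothing.
It fails at once if the glass beaker is shifted by more than 15 mm (distance of glass_beaker from where it was at the start of the episode above 0.015 m).
It fails at once if the grey meter is shifted by more than 15 mm (distance of grey_meter from where it was at the start of the episode above 0.015 m).
It also fails if it takes over 136 s, if anything falls off the work surface, if the arm or the gripper's body presses on something with over 40 N, if the wrist force passes 120 N, or if a joint passes its speed limit or range.

## Working session

There is one attempt and no reset: what is moved stays moved. The work goes in short steps, Python scripts to look and compute and a tool call to move; the robot and the scene stay as the last step left them, time stands still between calls to the robot, and variables do not carry over. Pictures are saved under pics/ and viewed, at most 14 in all, crops included, and the job is handed in when it is done.

Besides the shell and the picture viewer there is one more tool, called after "Call:" in YAML: its name, and indented under it one key for each argument. servo_tool: Moves the arm, as the interface text tells. Its arguments: {"type":"object","properties":{"xyz":{"type":"array","items":{"type":"array","items":{"type":"number"}}},"twist":{"type":"array","items":{"type":"number"}},"grip":{"type":"number"},"grip_force":{"type":"number"}},"required":["xyz","twist"]}

```bash
mkdir -p pics; cat > h.py <<'E'
import numpy as np, cv2
from plant import robot
from scipy.spatial.transform import Rotation as R
def grab(name,fn):
    s=robot.state(); f=robot.grab_frame(name)
    cv2.imwrite('pics/'+fn+'.png',f['img'][:,:,::-1])
    if name=='wrist':
        T=np.eye(4);T[:3,:3]=R.from_rotvec(s['tool_rot']).as_matrix();T[:3,3]=s['tcp_pos']
        T=T@f['T_tool_cam']
    else: T=f['world_from_camera']
    np.savez('pics/'+fn+'.npz',K=f['camera_matrix'],d=f['dist_coeffs'],T=T)
def p2w(fn,uv,z):
    c=np.load('pics/'+fn+'.npz');uv=np.array(uv,float).reshape(-1,1,2)
    n=cv2.undistortPoints(uv,c['K'],c['d']).reshape(-1,2)
    r=np.c_[n[:,0],-n[:,1],-np.ones(len(n))]@c['T'][:3,:3].T
    o=c['T'][:3,3];return o+r*((np.broadcast_to(z,len(n))-o[2])/r[:,2])[:,None]
def w2p(fn,P):
    c=np.load('pics/'+fn+'.npz');T=np.linalg.inv(c['T']);P=np.atleast_2d(P)@T[:3,:3].T+T[:3,3]
    P=P*[1,-1,-1];return cv2.projectPoints(P.reshape(-1,1,3),np.zeros(3),np.zeros(3),c['K'],c['d'])[0].reshape(-1,2)
E
python3 - <<'E'
from h import *
s=robot.state();print({k:np.round(v,3) for k,v in s.items()})
print(R.from_rotvec(s['tool_rot']).as_matrix().round(3))
for n in('scene','top','wrist'):
    grab(n,n+'0');c=np.load(f'pics/{n}0.npz');print(n,c['T'].round(3),c['K'].round(1),c['d'])
E
```

```text
{'clock': np.float64(0.0), 'q': array([ 1.178,  0.088,  1.372, -0.   ,  1.684, -0.103]), 'joint_vel': array([-0.   ,  0.001,  0.001,  0.002,  0.001, -0.001]), 'joint_efforts': array([-2.0000e-03, -3.4020e+01, -3.0242e+01,  7.1000e-02,  3.4000e-02,
       -0.0000e+00]), 'tcp_pos': array([0.157, 0.526, 0.166]), 'tool_rot': array([-4.540e-01, -3.108e+00,  3.000e-03]), 'force': array([ 0.245,  0.347, -0.021]), 'wrist_torque': array([ 0.049, -0.042,  0.038]), 'finger_force': np.float64(0.0), 'finger_gap': np.float64(1.003)}
[[-0.958  0.286 -0.001]
 [ 0.286  0.958 -0.002]
 [ 0.    -0.002 -1.   ]]
scene [[ 0.527  0.55  -0.648 -0.534]
 [-0.85   0.332 -0.409 -0.791]
 [-0.01   0.766  0.642  1.025]
 [ 0.     0.     0.     1.   ]] [[593.7   0.  324.6]
 [  0.  593.7 241. ]
 [  0.    0.    1. ]] [-0.15576763  0.          0.          0.          0.        ]
top [[ 0.00e+00  9.96e-01 -8.50e-02  3.41e-01]
 [-1.00e+00  1.00e-03  2.00e-03 -1.35e-01]
 [ 2.00e-03  8.50e-02  9.96e-01  1.59e+00]
 [ 0.00e+00  0.00e+00  0.00e+00  1.00e+00]] [[506.    0.  321.9]
 [  0.  506.  240.4]
 [  0.    0.    1. ]] [-0.01314472  0.          0.          0.          0.        ]
wrist [[ 0.285 -0.929 -0.235  0.089]
 [ 0.958  0.276  0.072  0.546]
 [-0.002 -0.246  0.969  0.385]
 [ 0.     0.     0.     1.   ]] [[370.1   0.  318. ]
 [  0.  370.1 240.9]
 [  0.    0.    1. ]] [-0.03944806  0.          0.          0.          0.        ]
```

View pics/scene0.png

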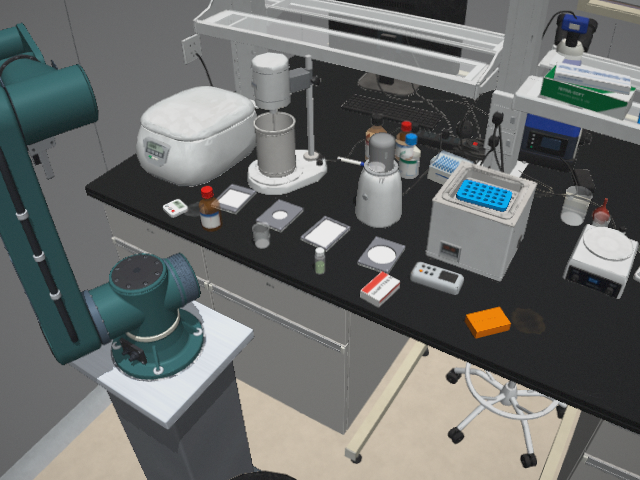

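View pics/top0.png

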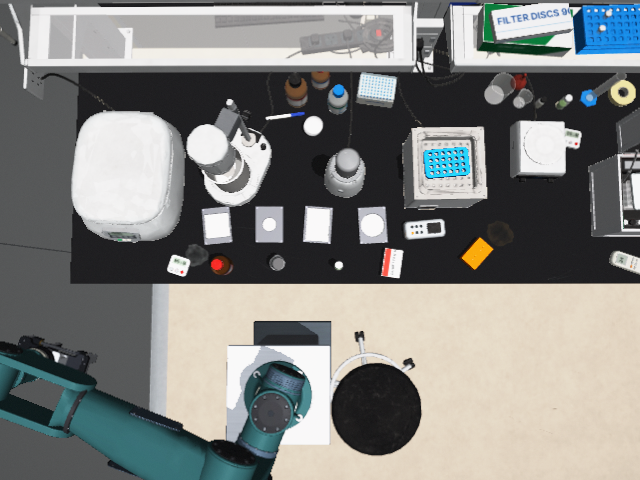

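Top view: timer (179,265), bottle with red cap (221,265), beaker (277,262), vial (338,265), white/red box (392,263), stations at about (217,225), (269,224), (318,225), (372,225), and meter (425,229).

Look-alikes are the orange box (477,253), the brown bottles at the back (296,90) and (320,78), and the timer at the far right (572,138). The front-row items fit the description. I'll enlarge to confirm.

```bash
python3 - <<'E'
from h import *
a=cv2.imread('pics/top0.png')[195:285,160:450]
a=cv2.resize(a,None,fx=2.75,fy=2.75,interpolation=cv2.INTER_CUBIC)
b=cv2.imread('pics/scene0.png')[165:325,155:475]
b=cv2.resize(b,(800,340),interpolation=cv2.INTER_CUBIC)
a=cv2.copyMakeBorder(a,0,0,0,800-a.shape[1],cv2.BORDER_CONSTANT)
cv2.imwrite('pics/crop1.png',np.vstack([a,b]))
uv=[(179,265),(221,265),(277,262),(338,265),(392,263),(217,225),(269,224),(318,225),(372,225),(425,229)]
print(p2w('top0',uv,[.016,.125,.058,.069,.024,.004,.004,.004,.004,.03]).round(3))
E
```

```text
[[ 0.399  0.307  0.016]
 [ 0.395  0.154  0.125]
 [ 0.406 -0.002  0.058]
 [ 0.397 -0.186  0.069]
 [ 0.405 -0.355  0.024]
 [ 0.525  0.193  0.004]
 [ 0.529  0.029  0.004]
 [ 0.526 -0.126  0.004]
 [ 0.526 -0.296  0.004]
 [ 0.51  -0.458  0.03 ]]
```

View pics/crop1.png

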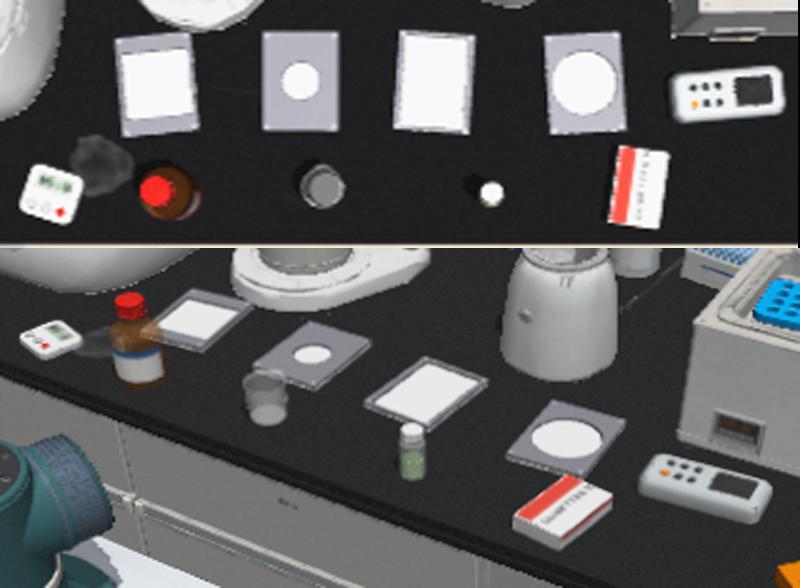

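The crop confirms it, left to right: square, small round, oblong and large round recesses. The white/red box, front timer, front bottle and vial are the targets. Next I'll measure their positions.

```bash
python3 - <<'E'
from h import *
im=cv2.imread('pics/top0.png').astype(int)
def blob(box,mask,z,name):
    x0,x1,y0,y1=box
    m=np.zeros(im.shape[:2],np.uint8);m[y0:y1,x0:x1]=mask[y0:y1,x0:x1]
    n,l,st,ce=cv2.connectedComponentsWithStats(m);i=1+np.argmax(st[1:,4])
    ct=max(cv2.findContours((l==i).astype(np.uint8),0,1)[0],key=len)
    P=p2w('top0',ct.reshape(-1,2),z)[:,:2]
    (cx,cy),(w,h),a=cv2.minAreaRect((P*1000).astype(np.float32))
    print(name,'rect',round(cx),round(cy),'size',round(w),round(h),'ang',round(a,1),'centroid',p2w('top0',ce[i],z)[0,:2].round(4))
mn,mx=im.min(2),im.max(2)
w=mn>200; g=mn>90; nb=mx>75
for nm,c in dict(square=217,small=269,oblong=318,large=372).items():
    blob((c-26,c+26,200,248),w,.004,nm+' floor'); blob((c-26,c+26,200,248),g,.010,nm+' plate')
blob((165,192,250,280),mn>110,.014,'timer')
blob((208,234,250,280),(im[:,:,2]>150)&(im[:,:,1]<80),.125,'bottlecap')
blob((265,290,250,275),mn>50,.058,'beaker')
blob((328,348,255,275),mn>150,.069,'vialcap')
blob((375,408,244,281),im[:,:,2]>150,.022,'box')
blob((402,446,216,243),mn>70,.028,'meter')
E
```

```text
square floor rect 525 194 size 76 77 ang 6.8 centroid [0.5248 0.1938]
square plate rect 535 177 size 139 126 ang 0.8 centroid [0.5332 0.1881]
small floor rect 529 31 size 38 41 ang 0.0 centroid [0.5285 0.0291]
small plate rect 528 30 size 114 85 ang 0.4 centroid [0.5279 0.03  ]
oblong floor rect 526 -124 size 79 111 ang 86.7 centroid [ 0.5272 -0.1234]
oblong plate rect 527 -124 size 88 115 ang 86.1 centroid [ 0.5268 -0.124 ]
large floor rect 526 -296 size 70 70 ang 89.6 centroid [ 0.5262 -0.2955]
large plate rect 526 -296 size 115 89 ang 3.2 centroid [ 0.5257 -0.2964]
timer rect 398 310 size 64 58 ang 72.7 centroid [0.3982 0.3097]
bottlecap rect 398 168 size 31 30 ang 45.5 centroid [0.3973 0.168 ]
beaker rect 404 -1 size 45 47 ang 45.3 centroid [ 0.4047 -0.0011]
vialcap rect 399 -188 size 21 21 ang 44.9 centroid [ 0.3976 -0.1877]
box rect 406 -355 size 57 87 ang 81.3 centroid [ 0.4059 -0.3548]
meter rect 511 -456 size 57 128 ang 5.2 centroid [ 0.5103 -0.4507]
```

```bash
cat >> h.py <<'E'
def yaw(s):
    m=R.from_rotvec(s['tool_rot']).as_matrix();return np.degrees(np.arctan2(-m[0,1],m[1,1]))
def st():
    s=robot.state();print('t',round(float(s['clock']),2),'tcp',s['tcp_pos'].round(4),'yaw',round(yaw(s),2),'F',s['force'].round(1),'gap',round(float(s['finger_gap'])*94,1),'ff',round(float(s['finger_force']),1),'q6',s['q'][5].round(2))
    return s
def plan(*wps):  # each: x,y,z,yaw_deg; units for the tool call, total from pose to pose
    s=st();p=s['tcp_pos'].copy();a=yaw(s)
    for w in wps:
        w=np.array(w,float)
        tw=-(w[3]-a)/180;a=w[3];c,n=np.cos(np.radians(a)),np.sin(np.radians(a))
        M=np.array([[-c,-n,0],[-n,c,0],[0,0,-1]])
        d=M@(w[:3]-p)/.075;p=w[:3]
        k=int(max(1,np.ceil(abs(d).max()/.75)));kt=int(np.ceil(abs(tw)/.055))
        print('twist',round(tw,4),'in',kt,'| shift',d.round(3),'=',k,'x',(d/k).round(3))
E
python3 -c "
from h import *
plan((.398,.310,.09,-17),(.398,.310,.007,-17))"
```

```text
t 0.15 tcp [0.157  0.5266 0.1665] yaw -16.6 F [-0.5 -0.2  0.3] gap 94.1 ff 0.0 q6 -0.1
twist 0.0022 in 1 | shift [-3.917 -1.823  1.02 ] = 6 x [-0.653 -0.304  0.17 ]
twist -0.0 in 0 | shift [0.    0.    1.107] = 2 x [0.    0.    0.553]
```

Call:
servo_tool:
  xyz:
    - [-0.653,-0.304,0.17]
    - [-0.653,-0.304,0.17]
    - [-0.653,-0.304,0.17]
    - [-0.653,-0.304,0.17]
    - [-0.653,-0.304,0.17]
    - [-0.653,-0.304,0.17]
    - [0,0,0]
    - [0,0,0]
  twist: [0.002,0,0,0,0,0,0,0]
  grip: 94

```text
clock: 1.15
tcp_pos: [0.3982, 0.311, 0.0907]
tool_rot: [-0.464, -3.106, -0.0]
force: [-0.0, 0.4, 0.4]
finger_gap: 1.001
finger_force: 0.0
```

```bash
python3 -c "
from h import *
plan((.398,.310,.09,-17),(.398,.310,.007,-17))
grab('wrist','w1')"
```

```text
t 1.15 tcp [0.3982 0.311  0.0907] yaw -16.99 F [-0.   0.4  0.4] gap 94.1 ff 0.0 q6 -0.72
twist 0.0 in 1 | shift [-0.002 -0.013  0.01 ] = 1 x [-0.002 -0.013  0.01 ]
twist -0.0 in 0 | shift [0.    0.    1.107] = 2 x [0.    0.    0.553]
```

View pics/w1.png

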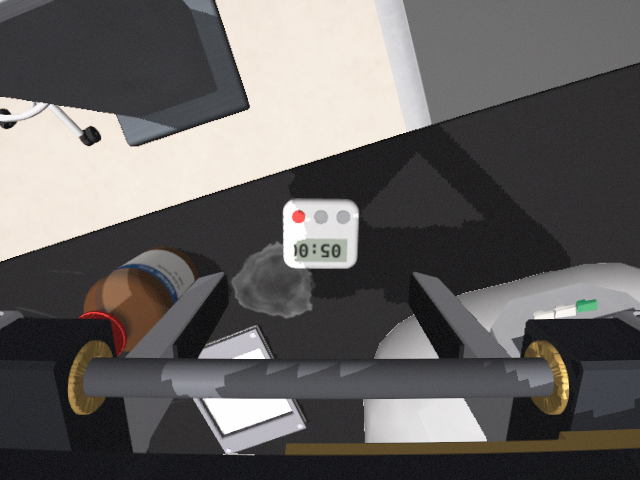

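Timer at (321,233), square with and centred between the fingers. I'll descend and close.

```bash
python3 -c "
from h import *
print(p2w('w1',[(321,233)],.016))"
```

```text
[[0.39600322 0.31308325 0.016     ]]
```

Call:
servo_tool:
  xyz:
    - [0,0,0.5]
    - [0,0,0.4]
    - [0,0,0.21]
    - [0,0,0]
    - [0,0,0]
  twist: [0,0,0,0,0]

```text
clock: 1.82
tcp_pos: [0.3993, 0.3118, 0.0091]
tool_rot: [0.462, 3.105, 0.003]
force: [-0.2, -0.4, 0.1]
finger_gap: 1.0
finger_force: 0.0
```

Call:
servo_tool:
  xyz:
    - [0,0,0.03]
    - [0,0,0]
    - [0,0,0]
    - [0,0,0]
    - [0,0,0]
    - [0,0,0]
    - [0,0,0]
    - [0,0,0]
  twist: [0,0,0,0,0,0,0,0]
  grip: 40
  grip_force: 15

```text
clock: 2.82
tcp_pos: [0.3985, 0.3108, 0.0054]
tool_rot: [0.463, 3.107, 0.0]
force: [-0.0, 0.1, -0.1]
finger_gap: 0.427
finger_force: 0.0
```

```bash
python3 -c "
from h import *
plan((.397,.310,.10,-17),(.525,.194,.10,6),(.525,.194,.02,6))"
```

```text
t 2.83 tcp [0.3985 0.3108 0.0054] yaw -16.96 F [-0.   0.1 -0.1] gap 40.1 ff 0.0 q6 -0.72
twist 0.0002 in 1 | shift [ 0.017 -0.016 -1.262] = 2 x [ 0.008 -0.008 -0.631]
twist -0.1278 in 3 | shift [-1.536 -1.717  0.   ] = 3 x [-0.512 -0.572  0.   ]
twist -0.0 in 0 | shift [0.    0.    1.067] = 2 x [0.    0.    0.533]
```

The fingers closed to 40 mm with no contact, so I'll look.

```bash
python3 -c "
from h import *
grab('wrist','w2')"
```

```text
(no output)
```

View pics/w2.png

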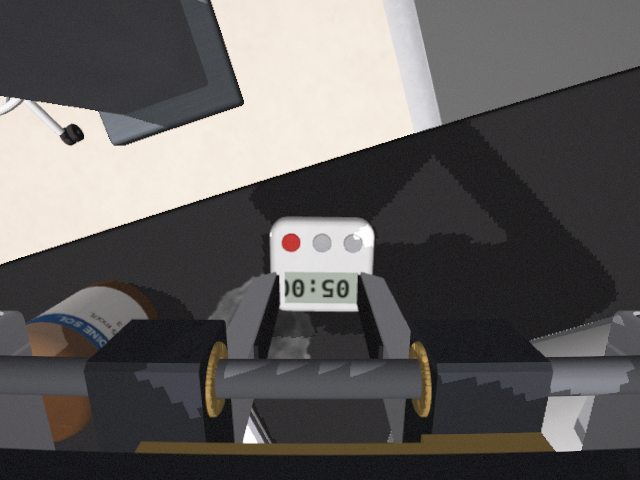

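```bash
python3 -c "
from h import *
s=robot.state();p=s['tcp_pos'];m=R.from_rotvec(s['tool_rot']).as_matrix()
print(w2p('w2',[p,p+m@[0,.02,0],p-m@[0,.02,0],p+m@[0,.02,-.019],p-m@[0,.02,-.019]]).round(0))
print(p2w('w2',[(273,217),(373,217),(377,308),(268,308)],[.014]*4).round(4), p2w('w2',[(323,264)],.016))"
```

```text
[[320. 264.]
 [352. 264.]
 [287. 264.]
 [355. 275.]
 [290. 256.]]
[[0.3607 0.2941 0.014 ]
 [0.3775 0.3493 0.014 ]
 [0.4331 0.3371 0.014 ]
 [0.4136 0.2729 0.014 ]] [[0.39563124 0.31364485 0.016     ]]
```

The tips are visually inside the timer body, so only its lowest part is solid. I'll open, go lower and close again.

Call:
servo_tool:
  xyz:
    - [0,0,0]
    - [0,0,0]
    - [0,0,0]
    - [0,0,0]
    - [0,0.03,0.03]
    - [0,0,0.02]
    - [0,0,0]
  twist: [0,0,0,0,0,0,0]
  grip: 94

```text
clock: 3.75
tcp_pos: [0.399, 0.3128, 0.0014]
tool_rot: [-0.463, -3.107, 0.0]
force: [0.9, 0.8, 0.4]
finger_gap: 1.001
finger_force: 0.0
```

Call:
servo_tool:
  xyz:
    - [0,0,0]
    - [0,0,0]
    - [0,0,0]
    - [0,0,0]
    - [0,0,0]
    - [0,0,0]
    - [0,0,0]
  twist: [0,0,0,0,0,0,0]
  grip: 50
  grip_force: 15

```text
clock: 4.62
tcp_pos: [0.3992, 0.3129, 0.0016]
tool_rot: [-0.463, -3.107, -0.0]
force: [-0.2, 0.1, -0.1]
finger_gap: 0.532
finger_force: 0.0
```

```bash
python3 -c "
from h import *
grab('wrist','w3');grab('scene','s3')
a=cv2.imread('pics/w3.png')[190:340,200:440];b=cv2.imread('pics/s3.png')[150:270,110:310]
b0=w2p('s3',[robot.state()['tcp_pos']])[0].astype(int);print(b0)
b=cv2.imread('pics/s3.png')[b0[1]-60:b0[1]+60,b0[0]-80:b0[0]+80]
cv2.imwrite('pics/c3.png',np.hstack([cv2.resize(a,(440,300),interpolation=2),cv2.resize(b,(360,300),interpolation=2)]))
for k,v in robot.state().items(): print(k,np.round(v,3))
"
```

```text
[175 208]
clock 4.725
q [ 0.553  0.087  1.708  0.     1.346 -0.722]
joint_vel [-0.001 -0.001  0.001 -0.    -0.    -0.   ]
joint_efforts [ -0.    -31.405 -27.648   0.044   0.062  -0.   ]
tcp_pos [0.399 0.313 0.002]
tool_rot [0.463 3.107 0.   ]
force [-0.032  0.478  0.304]
wrist_torque [-0.002  0.047 -0.011]
finger_force 0.0
finger_gap 0.529
```

View pics/c3.png

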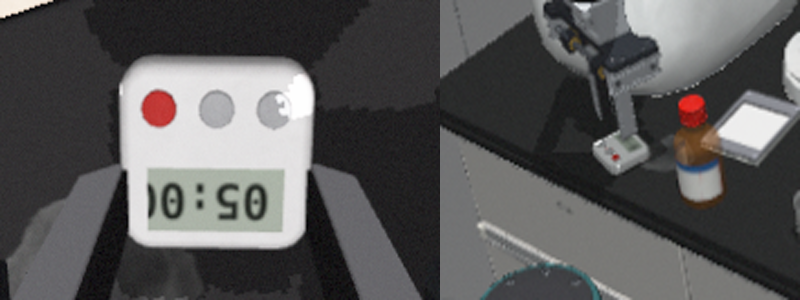

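Call:
servo_tool:
  xyz:
    - [0,0,0.01]
    - [0,0,0]
    - [0,0,0]
    - [0,0,0]
    - [0,0,0]
    - [0,0,0]
  twist: [0,0,0,0,0,0]
  grip: 20

```text
clock: 5.48
tcp_pos: [0.3992, 0.3129, 0.0009]
tool_rot: [0.463, 3.107, 0.0]
force: [0.0, -0.4, -0.2]
finger_gap: 0.213
finger_force: 0.0
```

```bash
python3 -c "
from h import *
st();grab('wrist','w4')
a=cv2.imread('pics/w4.png')[190:340,160:480]
cv2.imwrite('pics/c4.png',cv2.resize(a,None,fx=2.5,fy=2.5,interpolation=2))
"
```

```text
t 5.47 tcp [0.3992 0.3129 0.0009] yaw -16.96 F [ 0.  -0.4 -0.2] gap 20.0 ff 0.0 q6 -0.72
```

View pics/c4.png

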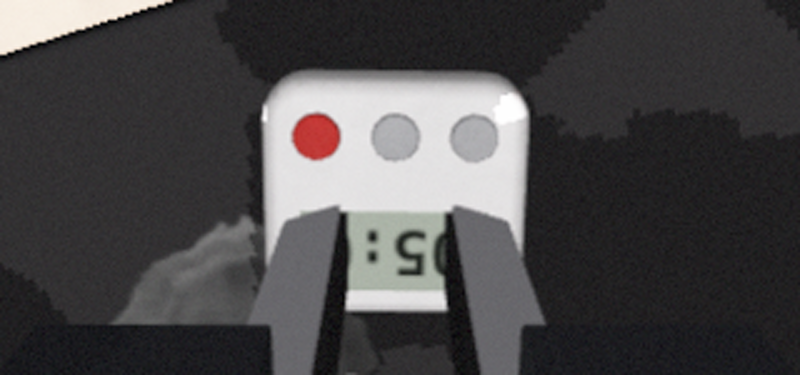

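```bash
python3 -c "
from h import *
s=st();p=s['tcp_pos'];m=R.from_rotvec(s['tool_rot']).as_matrix()
out=[]
for fn,g,(x0,y0,w,h) in (('s3',.025,(120,140,120,90)),('w4',.010,(200,180,240,180))):
    a=cv2.imread(f'pics/{fn}.png')[y0:y0+h,x0:x0+w];f=400/w
    a=cv2.resize(a,None,fx=f,fy=f,interpolation=2)
    for z,c in ((0,(0,0,255)),(.02,(0,255,0)),(.04,(255,0,0)),(.06,(0,255,255))):
        for sg in(1,-1):
            for uv in w2p(fn,p+m@[0,sg*g,-z]): cv2.circle(a,tuple(int(v) for v in (uv-[x0,y0])*f),4,c,-1)
    out.append(a)
cv2.imwrite('pics/c5.png',np.hstack([cv2.resize(o,(400,300)) for o in out]))
"
```

```text
t 5.53 tcp [0.3992 0.3129 0.0009] yaw -16.97 F [-0.1  0.4  0.4] gap 19.8 ff 0.0 q6 -0.72
```

View pics/c5.png

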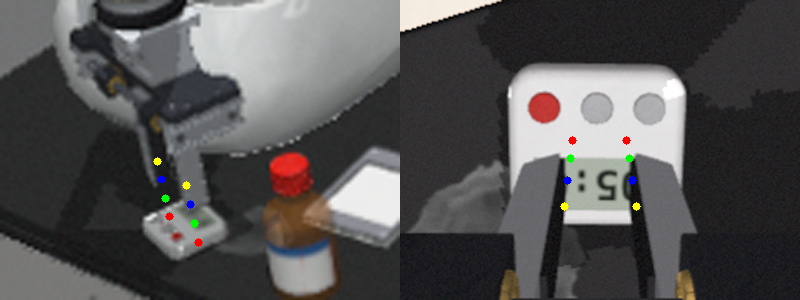

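In both views the actual fingertips sit about 30 mm short of the reported TCP. That explains the missed grasp, because the fingers closed above the timer. I'll open and descend in small steps, watching the force.

Call:
servo_tool:
  xyz:
    - [0,0,0]
    - [0,0,0]
    - [0,0,0]
    - [0,0,0]
    - [0,0,0]
    - [0,0,0.07]
    - [0,0,0.07]
    - [0,0,0.06]
    - [0,0,0]
    - [0,0,0]
  twist: [0,0,0,0,0,0,0,0,0,0]
  grip: 94

```text
clock: 6.78
tcp_pos: [0.3993, 0.313, -0.0141]
tool_rot: [0.463, 3.107, 0.0]
force: [-0.2, 0.9, 0.5]
finger_gap: 0.999
finger_force: 0.0
```

Call:
servo_tool:
  xyz:
    - [0,0,0.06]
    - [0,0,0]
    - [0,0,0]
  twist: [0,0,0]

```text
clock: 7.15
tcp_pos: [0.3992, 0.3129, -0.0186]
tool_rot: [-0.463, -3.107, -0.0]
force: [0.7, -0.1, -0.2]
finger_gap: 1.002
finger_force: 0.0
```

Call:
servo_tool:
  xyz:
    - [0,0,0.05]
    - [0,0,0]
    - [0,0,0]
  twist: [0,0,0]

```text
clock: 7.52
tcp_pos: [0.3992, 0.3129, -0.0224]
tool_rot: [-0.463, -3.107, -0.0]
force: [0.2, -0.2, 0.7]
finger_gap: 1.0
finger_force: 0.0
```

Call:
servo_tool:
  xyz:
    - [0,0,0.05]
    - [0,0,0]
    - [0,0,0]
  twist: [0,0,0]

```text
clock: 7.9
tcp_pos: [0.3992, 0.3129, -0.0262]
tool_rot: [-0.463, -3.107, 0.0]
force: [-0.7, 0.0, 0.4]
finger_gap: 0.995
finger_force: 0.0
```

Call:
servo_tool:
  xyz:
    - [0,0,0.04]
    - [0,0,0]
    - [0,0,0]
  twist: [0,0,0]

```text
clock: 8.28
tcp_pos: [0.3992, 0.3129, -0.0291]
tool_rot: [-0.463, -3.107, -0.0]
force: [-0.9, -0.1, 0.7]
finger_gap: 0.998
finger_force: 0.0
```

Call:
servo_tool:
  xyz:
    - [0,0,0.03]
    - [0,0,0]
  twist: [0,0]

```text
clock: 8.52
tcp_pos: [0.399, 0.3128, -0.0316]
tool_rot: [-0.463, -3.107, 0.0]
force: [-0.0, -0.0, -0.1]
finger_gap: 1.003
finger_force: 0.0
```

Call:
servo_tool:
  xyz:
    - [0,0,0.03]
    - [0,0,0]
  twist: [0,0]

```text
clock: 8.78
tcp_pos: [0.399, 0.3128, -0.0339]
tool_rot: [-0.463, -3.107, 0.0]
force: [0.2, 1.3, 0.1]
finger_gap: 1.002
finger_force: 0.0
```

Call:
servo_tool:
  xyz:
    - [0,0,0.03]
    - [0,0,0]
  twist: [0,0]

```text
clock: 9.02
tcp_pos: [0.399, 0.3128, -0.0361]
tool_rot: [-0.463, -3.107, 0.0]
force: [0.1, -0.0, 0.9]
finger_gap: 1.0
finger_force: 0.0
```

Call:
servo_tool:
  xyz:
    - [0,0,0.03]
    - [0,0,0]
  twist: [0,0]

```text
clock: 9.28
tcp_pos: [0.3995, 0.313, -0.0378]
tool_rot: [0.463, 3.107, 0.001]
force: [-0.0, 0.0, 2.1]
finger_gap: 0.995
finger_force: 0.9
```

Contact with the table at TCP z≈-0.0375, so the true tip is about 37 mm above the reported TCP. I'll raise to about 6 mm and grip.

Call:
servo_tool:
  xyz:
    - [0.03,0.0,-0.08]
    - [0,0,0]
    - [0,0,0]
    - [0,0,0]
    - [0,0,0]
    - [0,0,0]
    - [0,0,0]
  twist: [0,0,0,0,0,0,0]
  grip: 45
  grip_force: 15

```text
clock: 10.15
tcp_pos: [0.397, 0.3135, -0.0322]
tool_rot: [-0.463, -3.107, 0.0]
force: [0.2, -0.1, -0.9]
finger_gap: 0.641
finger_force: 14.9
```

```bash
python3 -c "
from h import *
s=st();x,y,z=s['tcp_pos']
plan((x,y,.04,-17),(.525,.193,.04,6),(.525,.193,z+.006,6))"
```

```text
t 10.15 tcp [ 0.397   0.3135 -0.0322] yaw -16.97 F [ 0.2 -0.1 -0.9] gap 60.3 ff 14.9 q6 -0.72
t 10.15 tcp [ 0.397   0.3135 -0.0322] yaw -16.97 F [ 0.2 -0.1 -0.9] gap 60.3 ff 14.9 q6 -0.72
twist 0.0002 in 1 | shift [ 0.     0.    -0.963] = 2 x [ 0.     0.    -0.481]
twist -0.1278 in 3 | shift [-1.529 -1.776  0.   ] = 3 x [-0.51  -0.592  0.   ]
twist -0.0 in 0 | shift [0.    0.    0.883] = 2 x [0.    0.    0.441]
```

Timer gripped (60 mm, 15 N). I'll lift, turn and carry it.

Call:
servo_tool:
  xyz:
    - [0,0,-0.48]
    - [0,0,-0.48]
    - [0,0,0]
    - [0,0,0]
    - [0,0,0]
    - [0,0,0]
    - [-0.51,-0.592,0]
    - [-0.51,-0.592,0]
    - [-0.51,-0.592,0]
    - [0,0,0]
    - [0,0,0]
  twist: [0,0,-0.043,-0.043,-0.042,0,0,0,0,0,0]

```text
clock: 11.52
tcp_pos: [0.5248, 0.1933, 0.0395]
tool_rot: [0.163, -3.136, -0.001]
force: [-0.2, -0.3, -0.0]
finger_gap: 0.642
finger_force: 14.9
```

```bash
python3 -c "
from h import *
plan((.525,.194,.04,6),(.525,.194,-.010,6),(.525,.194,-.025,6))
grab('wrist','w6');grab('top','t6')
cv2.imwrite('pics/c6.png',np.hstack([cv2.resize(cv2.imread('pics/w6.png')[160:400,160:480],(440,330)),cv2.resize(cv2.imread('pics/t6.png')[190:290,150:250],(330,330))]))"
```

```text
t 11.53 tcp [0.5248 0.1933 0.0395] yaw 5.96 F [-0.2 -0.3 -0. ] gap 60.3 ff 14.9 q6 -1.42
twist -0.0002 in 1 | shift [-0.004  0.008 -0.007] = 1 x [-0.004  0.008 -0.007]
twist -0.0 in 0 | shift [0.    0.    0.667] = 1 x [0.    0.    0.667]
twist -0.0 in 0 | shift [0.  0.  0.2] = 1 x [0.  0.  0.2]
```

View pics/c6.png

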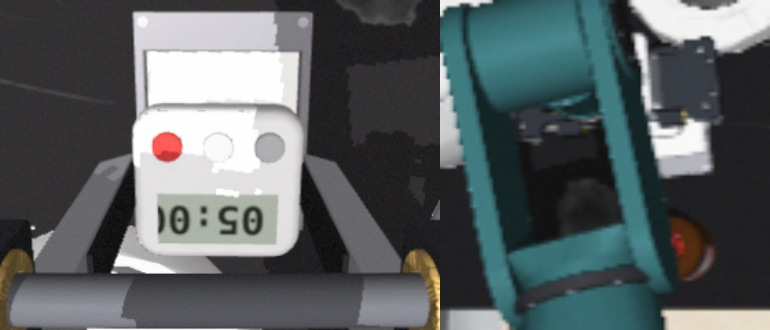

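```bash
python3 -c "
from h import *
c=lambda x,y:(160+.7273*x,160+.7273*y)
print(p2w('w6',[c(134,106),c(304,106),c(298,254),c(138,254),c(218,180)],.086).round(4))
print('floor back corners',p2w('w6',[c(147,52),c(298,52)],[.010]*2).round(4),'plate corners',p2w('w6',[c(134,12),c(312,12)],[.010]*2).round(4))"
```

```text
[[0.499  0.1602 0.086 ]
 [0.4928 0.2191 0.086 ]
 [0.55   0.2253 0.086 ]
 [0.5562 0.1653 0.086 ]
 [0.5234 0.1921 0.086 ]]
floor back corners [[0.4908 0.154  0.01  ]
 [0.4831 0.2275 0.01  ]] plate corners [[0.4722 0.1464 0.01  ]
 [0.4633 0.2315 0.01  ]]
```

Timer is square with the plate and about 2 mm off, so I'll nudge it and lower.

Call:
servo_tool:
  xyz:
    - [0,0.027,0.33]
    - [0,0,0.34]
    - [0,0,0.1]
    - [0,0,0.09]
    - [0,0,0]
    - [0,0,0]
  twist: [0,0,0,0,0,0]

```text
clock: 12.38
tcp_pos: [0.5258, 0.1956, -0.0236]
tool_rot: [-0.166, 3.135, 0.001]
force: [0.6, -0.9, -0.4]
finger_gap: 0.645
finger_force: 14.9
```

Call:
servo_tool:
  xyz:
    - [0,0,0]
    - [0,0,0]
    - [0,0,0]
    - [0,0,0]
  twist: [0,0,0,0]
  grip: 76

```text
clock: 12.88
tcp_pos: [0.5251, 0.1953, -0.0246]
tool_rot: [-0.166, 3.137, 0.0]
force: [-1.3, 0.4, -0.3]
finger_gap: 0.809
finger_force: 0.0
```

```bash
python3 -c "
from h import *
grab('wrist','w7')
plan((.5245,.195,.07,6),(.3975,.168,.07,6),(.3975,.168,-.010,6))
cv2.imwrite('pics/c7.png',np.hstack([cv2.resize(cv2.imread('pics/w7.png')[160:400,160:480],(800,600))]))"
```

```text
t 12.93 tcp [ 0.5251  0.1953 -0.0246] yaw 6.08 F [ 0.6  0.4 -0.5] gap 76.1 ff 0.0 q6 -1.42
twist 0.0004 in 1 | shift [ 0.008 -0.003 -1.261] = 2 x [ 0.004 -0.001 -0.631]
twist -0.0 in 0 | shift [ 1.722 -0.181  0.   ] = 3 x [ 0.574 -0.06   0.   ]
twist -0.0 in 0 | shift [0.    0.    1.067] = 2 x [0.    0.    0.533]
```

View pics/c7.png

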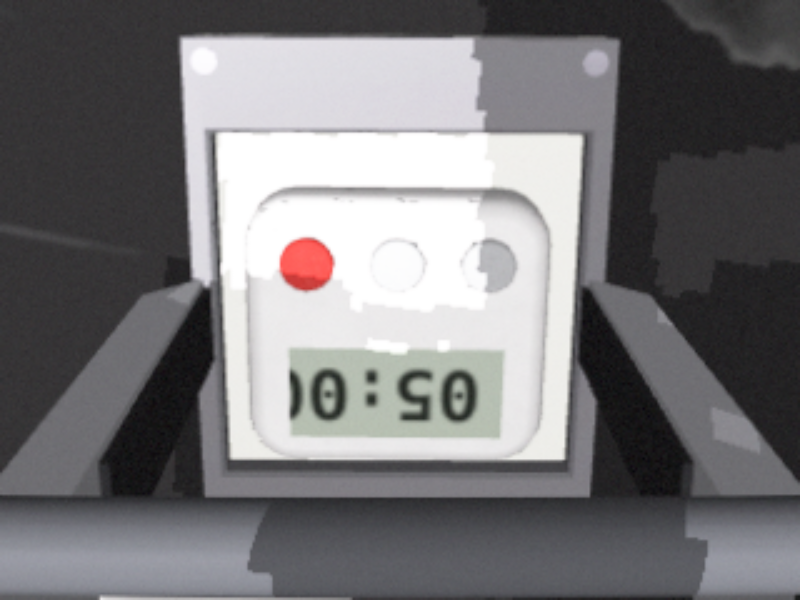

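Timer lies inside the recess with margins on all sides. Bottle next: I'll rise, open and hover over it.

Call:
servo_tool:
  xyz:
    - [0,0,-0.3]
    - [0,0,-0.75]
    - [0,0,-0.75]
    - [0,0,0]
    - [0,0,0]
  twist: [0,0,0,0.034,0]
  grip: 94

```text
clock: 13.55
tcp_pos: [0.5253, 0.1953, 0.1111]
tool_rot: [-0.001, 3.14, 0.001]
force: [-0.7, 0.2, -0.7]
finger_gap: 0.999
finger_force: 0.0
```

```bash
cat >> h.py <<'E'
def red(fn,z):
    im=cv2.imread(f'pics/{fn}.png').astype(int);m=((im[:,:,2]>110)&(im[:,:,1]<70)&(im[:,:,0]<70)).astype(np.uint8)
    n,l,s,c=cv2.connectedComponentsWithStats(m);i=1+np.argmax(s[1:,4]);print('red',s[i],c[i].round(1),p2w(fn,c[i],z).round(4))
E
python3 -c "
from h import *
plan((.3975,.168,.11,0),(.3975,.168,-.007,0))"
```

```text
t 13.55 tcp [0.5253 0.1953 0.1111] yaw 0.02 F [-0.7  0.2 -0.7] gap 93.9 ff 0.0 q6 -1.32
twist 0.0001 in 1 | shift [ 1.704 -0.365  0.015] = 3 x [ 0.568 -0.122  0.005]
twist -0.0 in 0 | shift [0.   0.   1.56] = 3 x [0.   0.   0.52]
```

Call:
servo_tool:
  xyz:
    - [0.568,-0.122,0]
    - [0.568,-0.122,0]
    - [0.568,-0.122,0]
    - [0,0,0]
    - [0,0,0]
  twist: [0,0,0,0,0]

```text
clock: 14.18
tcp_pos: [0.3974, 0.1679, 0.1098]
tool_rot: [0.0, -3.141, 0.0]
force: [0.1, -0.1, 0.2]
finger_gap: 0.998
finger_force: 0.0
```

```bash
python3 -c "
from h import *
grab('wrist','w8');grab('scene','s8')
red('w8',.125);red('s8',.118)
plan((.3975,.168,.11,0),(.3975,.168,-.007,0))"
```

```text
red [ 295  238   56   61 1797] [321.9 272.1] [[0.3969 0.1689 0.125 ]]
red [201 186  11  13 109] [205.8 191.7] [[0.3924 0.1675 0.118 ]]
t 14.28 tcp [0.398  0.168  0.1101] yaw -0.02 F [1.2 0.3 0.1] gap 93.9 ff 0.0 q6 -1.3
twist -0.0001 in 1 | shift [ 0.006 -0.     0.001] = 1 x [ 0.006 -0.     0.001]
twist -0.0 in 0 | shift [0.   0.   1.56] = 3 x [0.   0.   0.52]
```

Call:
servo_tool:
  xyz:
    - [0,0,0.5]
    - [0,0,0.5]
    - [0,0,0.4]
    - [0,0,0.16]
    - [0,0,0]
    - [0,0,0]
  twist: [0,0,0,0,0,0]

```text
clock: 15.02
tcp_pos: [0.3987, 0.1683, -0.0053]
tool_rot: [0.001, 3.139, 0.001]
force: [0.6, -0.4, 0.2]
finger_gap: 1.002
finger_force: 0.0
```

Call:
servo_tool:
  xyz:
    - [0,0,0]
    - [0,0,0]
    - [0,0,0]
    - [0,0,0]
    - [0,0,0]
    - [0,0,0]
  twist: [0,0,0,0,0,0]
  grip: 45
  grip_force: 30

```text
clock: 15.78
tcp_pos: [0.3974, 0.1686, -0.0064]
tool_rot: [0.001, 3.141, 0.002]
force: [-0.4, 3.1, 0.9]
finger_gap: 0.602
finger_force: 29.9
```

```bash
python3 -c "
from h import *
s=robot.state();x,y,z=s['tcp_pos']
plan((x,y,z+.10,0),(.526,-.296,z+.10,0),(.526,-.296,z+.006,0))"
```

```text
t 15.78 tcp [ 0.3974  0.1686 -0.0064] yaw -0.04 F [-0.4  3.1  0.9] gap 56.6 ff 29.9 q6 -1.3
twist -0.0002 in 1 | shift [ 0.     0.    -1.333] = 2 x [ 0.     0.    -0.667]
twist -0.0 in 0 | shift [-1.715 -6.195  0.   ] = 9 x [-0.191 -0.688  0.   ]
twist -0.0 in 0 | shift [0.    0.    1.253] = 2 x [0.    0.    0.627]
```

Call:
servo_tool:
  xyz:
    - [0,0,-0.4]
    - [0,0,-0.6]
    - [0,0,-0.333]
    - [0,-0.5,0]
    - [0,-0.7,0]
    - [0,-0.7,0]
    - [0,-0.7,0]
    - [0,-0.7,0]
    - [0,-0.7,0]
    - [0,-0.7,0]
    - [0,-0.7,0]
    - [0,0,0]
  twist: [0,0,0,0,0,0,0,0,0,0,0,0]

```text
clock: 17.27
tcp_pos: [0.3948, -0.2401, 0.0913]
tool_rot: [-0.01, -3.137, -0.0]
force: [0.3, 0.5, -4.5]
finger_gap: 0.604
finger_force: 29.9
```

```bash
python3 -c "
from h import *
s=robot.state();z=-.0064
plan((.526,-.296,z+.10,0),(.526,-.296,z+.006,0))"
```

```text
t 17.27 tcp [ 0.3948 -0.2401  0.0913] yaw -0.37 F [ 0.3  0.5 -4.5] gap 56.8 ff 29.9 q6 -2.23
twist -0.002 in 1 | shift [-1.75  -0.745 -0.03 ] = 3 x [-0.583 -0.248 -0.01 ]
twist -0.0 in 0 | shift [0.    0.    1.253] = 2 x [0.    0.    0.627]
```

Call:
servo_tool:
  xyz:
    - [-0.5,-0.2,0]
    - [-0.7,-0.3,-0.03]
    - [-0.55,-0.245,0]
    - [0,0,0]
    - [0,0,0]
    - [0,0,0]
  twist: [-0.002,0,0,0,0,0]

```text
clock: 18.02
tcp_pos: [0.5273, -0.2916, 0.0954]
tool_rot: [0.009, -3.14, -0.001]
force: [0.4, 0.4, -4.1]
finger_gap: 0.604
finger_force: 29.9
```

```bash
python3 -c "
from h import *
grab('wrist','w9');red('w9',.0936+.0064+.125)
z=-.0064
plan((.526,-.296,z+.04,0),(.526,-.296,z+.006,0))"
```

```text
red [ 263  399  111   45 4628] [318.  419.9] [[ 0.5319 -0.2929  0.225 ]]
t 18.07 tcp [ 0.5274 -0.2918  0.0958] yaw 0.32 F [ 0.1 -0.1 -4.4] gap 56.6 ff 29.9 q6 -2.18
twist 0.0018 in 1 | shift [ 0.019 -0.055  0.829] = 2 x [ 0.009 -0.028  0.415]
twist -0.0 in 0 | shift [0.    0.    0.453] = 1 x [0.    0.    0.453]
```

Call:
servo_tool:
  xyz:
    - [0.018,-0.052,0.4]
    - [0,0,0.43]
    - [0,0,0.3]
    - [0,0,0.1]
    - [0,0,0]
    - [0,0,0]
  twist: [0.002,0,0,0,0,0]

```text
clock: 18.82
tcp_pos: [0.528, -0.2971, 0.0052]
tool_rot: [0.001, 3.139, -0.003]
force: [-0.5, 0.2, -4.5]
finger_gap: 0.605
finger_force: 29.9
```

```bash
python3 -c "
from h import *
plan((.526,-.296,-.002,0))"
```

```text
t 18.82 tcp [ 0.528  -0.2971  0.0052] yaw -0.05 F [-0.5  0.2 -4.5] gap 56.8 ff 29.9 q6 -2.18
twist -0.0003 in 1 | shift [0.027 0.014 0.096] = 1 x [0.027 0.014 0.096]
```

Call:
servo_tool:
  xyz:
    - [0.02,0.014,0.06]
    - [0,0,0.03]
    - [0,0,0]
    - [0,0,0]
  twist: [0,0,0,0]

```text
clock: 19.32
tcp_pos: [0.5257, -0.2954, -0.0023]
tool_rot: [0.001, 3.141, -0.0]
force: [-2.3, 1.9, 3.2]
finger_gap: 0.606
finger_force: 29.9
```

Call:
servo_tool:
  xyz:
    - [0,0,0]
    - [0,0,0]
    - [0,0,0]
    - [0,0,0]
  twist: [0,0,0,0]
  grip: 84

```text
clock: 19.82
tcp_pos: [0.5257, -0.2954, -0.0035]
tool_rot: [0.001, 3.141, -0.0]
force: [-0.0, 0.8, -0.0]
finger_gap: 0.891
finger_force: 0.0
```

Call:
servo_tool:
  xyz:
    - [0,0,-0.3]
    - [0,0,-0.7]
    - [0,0,-0.7]
    - [0,0,0]
    - [0,0,0]
  twist: [0,0,0,0.024,0.024]

```text
clock: 20.45
tcp_pos: [0.5262, -0.2958, 0.1255]
tool_rot: [0.242, 3.13, -0.002]
force: [0.6, -0.0, -0.8]
finger_gap: 0.894
finger_force: 0.0
```

```bash
python3 -c "
from h import *
grab('wrist','w10');red('w10',.129)
plan((.406,-.355,.06,-8.7),(.406,-.355,-.030,-8.7))"
```

```text
red [ 292  234   53   57 2066] [317.5 264.1] [[ 0.5245 -0.297   0.129 ]]
t 20.5 tcp [ 0.5258 -0.2955  0.1247] yaw -8.91 F [-0.5  0.4 -0.1] gap 83.8 ff 0.0 q6 -2.02
twist -0.0012 in 1 | shift [ 1.459 -1.026  0.863] = 2 x [ 0.73  -0.513  0.431]
twist -0.0 in 0 | shift [0.  0.  1.2] = 2 x [0.  0.  0.6]
```

Bottle stands at (0.5245, -0.297), upright. Box next.

Call:
servo_tool:
  xyz:
    - [0.73,-0.513,0]
    - [0.73,-0.513,0.2]
    - [0,0,0.66]
    - [0,0,0]
    - [0,0,0]
  twist: [0,0,0,0,0]
  grip: 94

```text
clock: 21.12
tcp_pos: [0.4159, -0.3505, 0.0621]
tool_rot: [0.236, 3.132, -0.001]
force: [-0.1, -0.1, -0.4]
finger_gap: 0.998
finger_force: 0.0
```

```bash
python3 -c "
from h import *
grab('wrist','w11')
im=cv2.imread('pics/w11.png')
m=(im[:,:,2]>140).astype(np.uint8);m[:120]=0
uv=w2p('w11',[(.406,-.355,.024)])[0].astype(int);print(uv)
n,l,s,c=cv2.connectedComponentsWithStats(m);i=l[uv[1]-8,uv[0]-8];print(i,s[i])
ct=max(cv2.findContours((l==i).astype(np.uint8),0,1)[0],key=len)
P=p2w('w11',ct.reshape(-1,2),.022)[:,:2];print(cv2.minAreaRect((P*1000).astype(np.float32)))
plan((.406,-.355,.06,-8.7),(.406,-.355,-.030,-8.7))"
```

```text
[311 235]
2 [ 272  172   82  121 9205]
((405.51397705078125, -354.2454833984375), (56.85369873046875, 88.54874420166016), 81.40283966064453)
t 21.18 tcp [ 0.4165 -0.351   0.063 ] yaw -8.6 F [ 0.2  0.3 -0.4] gap 93.8 ff 0.0 q6 -2.23
twist 0.0005 in 1 | shift [ 0.13  -0.074  0.04 ] = 1 x [ 0.13  -0.074  0.04 ]
twist -0.0 in 0 | shift [0.  0.  1.2] = 2 x [0.  0.  0.6]
```

View pics/w11.png

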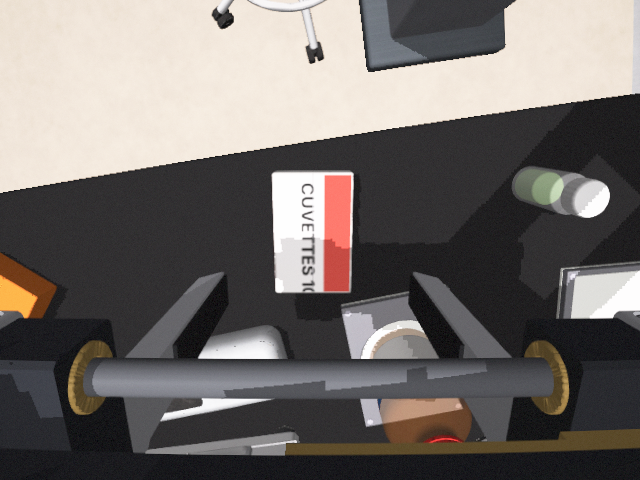

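Wrist view: box (312,232) aligned with the jaws, bottle (425,410) standing in its recess. I'll descend and grip.

Call:
servo_tool:
  xyz:
    - [0.135,-0.065,0.1]
    - [0,0,0.5]
    - [0,0,0.5]
    - [0,0,0.13]
    - [0,0,0]
    - [0,0,0]
  twist: [0,0,0,0,0,0]

```text
clock: 21.92
tcp_pos: [0.4054, -0.3548, -0.0293]
tool_rot: [0.237, 3.13, -0.004]
force: [-0.4, -0.2, -0.6]
finger_gap: 0.998
finger_force: 0.0
```

```bash
python3 -c "
from h import *
plan((.4055,-.3543,-.030,-8.6))"
```

```text
t 21.93 tcp [ 0.4054 -0.3548 -0.0293] yaw -8.68 F [-0.4 -0.2 -0.6] gap 93.9 ff 0.0 q6 -2.24
twist -0.0004 in 1 | shift [-0.     0.007  0.01 ] = 1 x [-0.     0.007  0.01 ]
```

Call:
servo_tool:
  xyz:
    - [0,0,0]
    - [0,0,0]
    - [0,0,0]
    - [0,0,0]
    - [0,0,0]
    - [0,0,0]
  twist: [0,0,0,0,0,0]
  grip: 42
  grip_force: 15

```text
clock: 22.68
tcp_pos: [0.4042, -0.3535, -0.0313]
tool_rot: [0.238, 3.133, 0.0]
force: [-0.5, -0.5, 1.3]
finger_gap: 0.595
finger_force: 15.0
```

```bash
python3 -c "
from h import *
s=robot.state();x,y,z=s['tcp_pos']
plan((x,y,z+.155,-8.6),(x,-.124,z+.155,-3.6),(.527,-.124,z+.155,-3.6),(.527,-.124,z+.006,-3.6))"
```

```text
t 22.68 tcp [ 0.4042 -0.3535 -0.0313] yaw -8.68 F [-0.5 -0.5  1.3] gap 55.9 ff 15.0 q6 -2.24
twist -0.0005 in 1 | shift [ 0.     0.    -2.067] = 3 x [ 0.     0.    -0.689]
twist -0.0278 in 1 | shift [0.192 3.053 0.   ] = 5 x [0.038 0.611 0.   ]
twist -0.0 in 0 | shift [-1.634  0.103  0.   ] = 3 x [-0.545  0.034  0.   ]
twist -0.0 in 0 | shift [0.    0.    1.987] = 3 x [0.    0.    0.662]
```

Call:
servo_tool:
  xyz:
    - [0,0,-0.4]
    - [0,0,-0.7]
    - [0,0,-0.7]
    - [0,0,-0.27]
    - [0,0,0]
    - [0.038,0.61,0]
    - [0.038,0.61,0]
    - [0.038,0.61,0]
    - [0.038,0.61,0]
    - [0.038,0.61,0]
    - [0,0,0]
  twist: [0,0,0,0,-0.028,0,0,0,0,0,0]

```text
clock: 24.05
tcp_pos: [0.4044, -0.1221, 0.1239]
tool_rot: [0.093, 3.14, 0.001]
force: [-0.6, -0.4, -1.5]
finger_gap: 0.594
finger_force: 15.0
```

Call:
servo_tool:
  xyz:
    - [-0.545,0.034,0]
    - [-0.545,0.034,0]
    - [-0.545,0.034,0]
    - [0,0,0.4]
    - [0,0,0.6]
    - [0,0,0.3]
    - [0,0,0]
    - [0,0,0]
  twist: [0,0,0,0,0,0,0,0]

```text
clock: 25.05
tcp_pos: [0.5283, -0.1255, 0.0275]
tool_rot: [0.101, 3.138, -0.001]
force: [1.3, 1.0, -0.6]
finger_gap: 0.592
finger_force: 15.0
```

```bash
python3 -c "
from h import *
s=robot.state();grab('wrist','w12')
plan((.527,-.124,-.0253,-3.6))
im=cv2.imread('pics/w12.png');z=s['tcp_pos'][2]+.0313+.024
print(z,w2p('w12',[(.527,-.124,z)]))
cv2.imwrite('pics/c12.png',cv2.resize(im[120:400,140:500],(720,560)))"
```

```text
t 25.1 tcp [ 0.5287 -0.1255  0.0281] yaw -3.68 F [-0.5  0.  -0.2] gap 56.0 ff 15.0 q6 -1.84
twist -0.0004 in 1 | shift [0.024 0.019 0.712] = 1 x [0.024 0.019 0.712]
0.08279500959963085 [[323.56276727 298.1830438 ]]
```

View pics/c12.png

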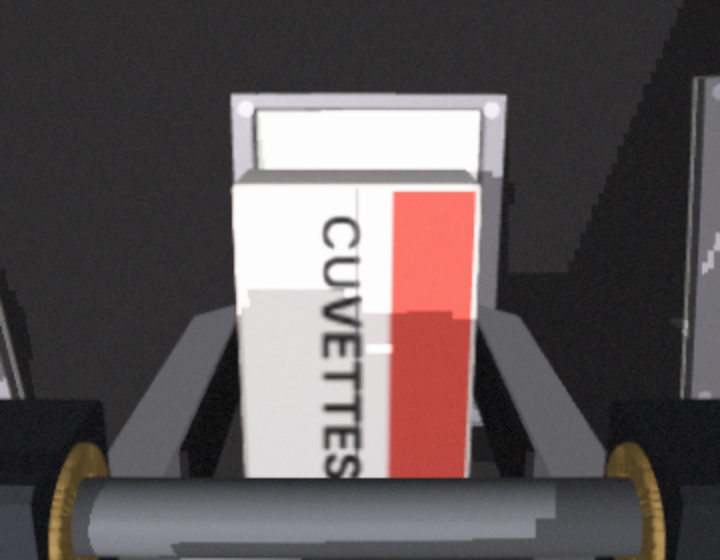

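```bash
python3 -c "
from h import *
c=lambda x,y:(140+x/2,120+y/2)
b=p2w('w12',[c(234,185),c(479,185)],.0828);p=p2w('w12',[c(232,95),c(506,95)],.010)
print(b.round(4),p.round(4))
d=np.array([np.cos(np.radians(-3.7)),np.sin(np.radians(-3.7)),0])
bc=b.mean(0)+.044*d;pc=p.mean(0)+.057*d;print('box',bc,'station',pc)
s=robot.state()['tcp_pos'];t=s+(pc-bc);plan((t[0],t[1],-.0253,-3.6))"
```

```text
[[ 0.484  -0.1512  0.0828]
 [ 0.4875 -0.0966  0.0828]] [[ 0.4675 -0.1619  0.01  ]
 [ 0.4729 -0.076   0.01  ]]
box [ 0.52967205 -0.12673287  0.0828    ] station [ 0.527079   -0.12261122  0.01      ]
t 25.1 tcp [ 0.5287 -0.1255  0.0281] yaw -3.68 F [-0.5  0.  -0.2] gap 56.0 ff 15.0 q6 -1.84
twist -0.0004 in 1 | shift [0.038 0.053 0.712] = 1 x [0.038 0.053 0.712]
```

Call:
servo_tool:
  xyz:
    - [0.035,0.05,0.2]
    - [0,0,0.3]
    - [0,0,0.15]
    - [0,0,0.04]
    - [0,0,0]
    - [0,0,0]
  twist: [0,0,0,0,0,0]

```text
clock: 25.85
tcp_pos: [0.5258, -0.1208, -0.0244]
tool_rot: [0.1, 3.138, -0.001]
force: [0.1, -0.8, 0.2]
finger_gap: 0.594
finger_force: 15.0
```

```bash
python3 -c "
from h import *
plan((.5265,-.1218,-.0263,-3.6))"
```

```text
t 25.85 tcp [ 0.5258 -0.1208 -0.0244] yaw -3.64 F [ 0.1 -0.8  0.2] gap 55.9 ff 15.0 q6 -1.84
twist -0.0002 in 1 | shift [-0.01  -0.012  0.025] = 1 x [-0.01  -0.012  0.025]
```

Call:
servo_tool:
  xyz:
    - [-0.01,-0.012,0.02]
    - [0,0,0]
    - [0,0,0]
  twist: [0,0,0]

```text
clock: 26.22
tcp_pos: [0.5258, -0.1216, -0.0267]
tool_rot: [0.1, 3.14, 0.0]
force: [0.2, 0.6, -0.6]
finger_gap: 0.596
finger_force: 15.0
```

Call:
servo_tool:
  xyz:
    - [0,0,0]
    - [0,0,0]
    - [0,0,0]
    - [0,0,0]
    - [0,0,-0.3]
    - [0,0,-0.6]
    - [0,0,-0.5]
    - [0,0,0]
    - [0,0,0]
  twist: [0,0,0,0,0,0,0,0.02,0]
  grip: 76

```text
clock: 27.35
tcp_pos: [0.5259, -0.1216, 0.0787]
tool_rot: [0.197, 3.134, -0.0]
force: [0.1, 0.3, -0.0]
finger_gap: 0.804
finger_force: 0.0
```

```bash
python3 -c "
from h import *
grab('wrist','w13')
im=cv2.imread('pics/w13.png')
cv2.imwrite('pics/c13.png',cv2.resize(im[120:400,140:500],(720,560)))
plan((.398,-.188,.08,0),(.398,-.188,-.026,0))"
```

```text
t 27.4 tcp [ 0.5254 -0.1215  0.0779] yaw -7.19 F [0.4 0.6 0.5] gap 76.1 ff 0.0 q6 -1.78
twist -0.0399 in 1 | shift [ 1.699 -0.887 -0.028] = 3 x [ 0.566 -0.296 -0.009]
twist -0.0 in 0 | shift [0.    0.    1.413] = 2 x [0.    0.    0.707]
```

View pics/c13.png

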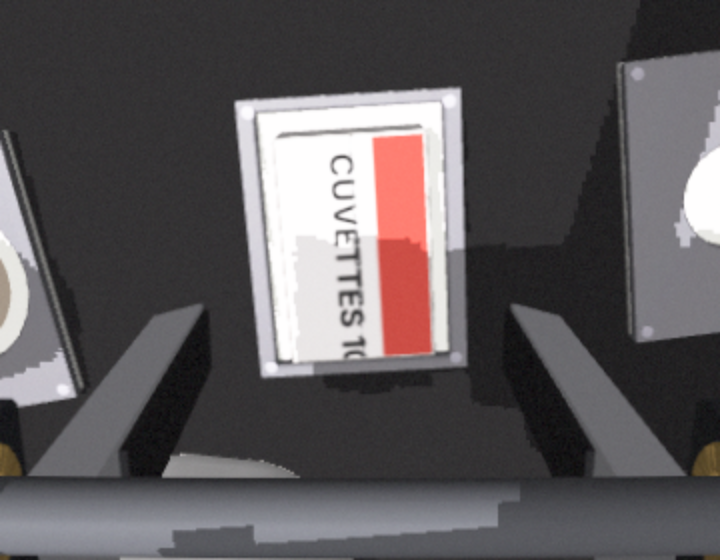

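Box lies inside the oblong recess. Now the vial.

```bash
python3 -c "
from h import *
plan((.398,-.188,.08,-7.2),(.398,-.188,-.026,-7.2))"
```

```text
t 27.4 tcp [ 0.5254 -0.1215  0.0779] yaw -7.19 F [0.4 0.6 0.5] gap 76.1 ff 0.0 q6 -1.78
twist 0.0001 in 1 | shift [ 1.574 -1.093 -0.028] = 3 x [ 0.525 -0.364 -0.009]
twist -0.0 in 0 | shift [0.    0.    1.413] = 2 x [0.    0.    0.707]
```

Call:
servo_tool:
  xyz:
    - [0.525,-0.364,0]
    - [0.525,-0.364,0]
    - [0.525,-0.364,0]
    - [0,0,0]
    - [0,0,0]
  twist: [0,0,0,0,0]

```text
clock: 28.02
tcp_pos: [0.3984, -0.1876, 0.0778]
tool_rot: [0.198, 3.135, 0.001]
force: [1.1, 0.4, 0.2]
finger_gap: 0.809
finger_force: 0.0
```

```bash
python3 -c "
from h import *
grab('wrist','w14')
im=cv2.imread('pics/w14.png').astype(int)
m=((im.min(2)>130)&(im.max(2)-im.min(2)<40)).astype(np.uint8)
uv=w2p('w14',[(.398,-.188,.069)])[0];print(uv)
n,l,s,c=cv2.connectedComponentsWithStats(m)
for i in range(1,n):
    if np.hypot(*(c[i]-uv))<40 and s[i,4]>100: print(s[i],c[i],p2w('w14',c[i],.069))
plan((.398,-.188,-.026,-7.2))"
```

```text
[319.1705208  259.84850579]
[ 302  230   37   46 1260] [319.8484127  253.33571429] [[ 0.3937341  -0.18702608  0.069     ]]
t 28.07 tcp [ 0.3988 -0.1875  0.0779] yaw -7.19 F [ 0.5 -0.3 -0.1] gap 76.0 ff 0.0 q6 -2.01
twist 0.0 in 1 | shift [ 0.009 -0.008  1.385] = 2 x [ 0.005 -0.004  0.692]
```

Call:
servo_tool:
  xyz:
    - [0.02,0,0.5]
    - [0,0,0.5]
    - [0,0,0.3]
    - [0,0,0.08]
    - [0,0,0]
    - [0,0,0]
  twist: [0,0,0,0,0,0]

```text
clock: 28.82
tcp_pos: [0.398, -0.1882, -0.0241]
tool_rot: [0.197, 3.133, -0.002]
force: [0.4, -1.0, -1.1]
finger_gap: 0.804
finger_force: 0.0
```

Call:
servo_tool:
  xyz:
    - [0,0,0]
    - [0,0,0]
    - [0,0,0]
    - [0,0,0]
    - [0,0,0]
    - [0,0,0]
    - [0,0,0]
    - [0,0,0]
  twist: [0,0,0,0,0,0,0,0]
  grip: 15
  grip_force: 12

```text
clock: 29.82
tcp_pos: [0.3967, -0.1877, -0.0254]
tool_rot: [-0.198, -3.135, -0.0]
force: [0.7, 0.4, -0.3]
finger_gap: 0.283
finger_force: 12.0
```

```bash
python3 -c "
from h import *
s=robot.state();x,y,z=s['tcp_pos']
plan((x,y,z+.10,-7.2),(x,.030,z+.10,-7.2),(.5285,.030,z+.10,-7.2),(.5285,.030,z+.006,-7.2))"
```

```text
t 29.82 tcp [ 0.3967 -0.1877 -0.0254] yaw -7.24 F [ 0.7  0.4 -0.3] gap 26.6 ff 12.0 q6 -2.02
twist -0.0002 in 1 | shift [ 0.     0.    -1.333] = 2 x [ 0.     0.    -0.667]
twist -0.0 in 0 | shift [0.364 2.88  0.   ] = 4 x [0.091 0.72  0.   ]
twist -0.0 in 0 | shift [-1.744  0.22   0.   ] = 3 x [-0.581  0.073  0.   ]
twist -0.0 in 0 | shift [0.    0.    1.253] = 2 x [0.    0.    0.627]
```

Call:
servo_tool:
  xyz:
    - [0,0,-0.4]
    - [0,0,-0.6]
    - [0,0,-0.333]
    - [0,0,0]
    - [0.073,0.576,0]
    - [0.073,0.576,0]
    - [0.073,0.576,0]
    - [0.073,0.576,0]
    - [0.073,0.576,0]
    - [0,0,0]
  twist: [0,0,0,0,0,0,0,0,0,0]

```text
clock: 31.08
tcp_pos: [0.3952, 0.0323, 0.0727]
tool_rot: [-0.19, -3.132, -0.001]
force: [0.4, -0.6, -0.1]
finger_gap: 0.282
finger_force: 12.0
```

Call:
servo_tool:
  xyz:
    - [-0.436,0.055,0]
    - [-0.436,0.055,0]
    - [-0.436,0.055,0]
    - [-0.436,0.055,0]
    - [0,0,0.4]
    - [0,0,0.4]
    - [0,0,0]
    - [0,0,0]
  twist: [0,0,0,0,0,0,0,0]

```text
clock: 32.08
tcp_pos: [0.5288, 0.0291, 0.0149]
tool_rot: [0.2, 3.135, -0.0]
force: [0.6, -0.3, -0.4]
finger_gap: 0.283
finger_force: 12.0
```

```bash
python3 -c "
from h import *
plan((.5285,.030,-.019,-7.2))"
```

```text
t 32.08 tcp [0.5288 0.0291 0.0149] yaw -7.29 F [ 0.6 -0.3 -0.4] gap 26.6 ff 12.0 q6 -1.5
twist -0.0005 in 1 | shift [0.006 0.011 0.452] = 1 x [0.006 0.011 0.452]
```

Call:
servo_tool:
  xyz:
    - [0.006,0.008,0.2]
    - [0,0,0.2]
    - [0,0,0.06]
    - [0,0,0]
    - [0,0,0]
  twist: [0,0,0,0,0]

```text
clock: 32.7
tcp_pos: [0.5286, 0.0306, -0.0196]
tool_rot: [0.198, 3.135, 0.0]
force: [0.2, -0.4, 0.0]
finger_gap: 0.281
finger_force: 12.0
```

```bash
python3 -c "
from h import *
plan((.5285,.030,-.0205,-7.2))"
```

```text
t 32.7 tcp [ 0.5286  0.0306 -0.0196] yaw -7.24 F [ 0.2 -0.4  0. ] gap 26.4 ff 12.0 q6 -1.49
twist -0.0002 in 1 | shift [ 0.    -0.008  0.013] = 1 x [ 0.    -0.008  0.013]
```

Base is about 2 mm above the floor. I'll ease down, release, rise and retreat.

Call:
servo_tool:
  xyz:
    - [0,-0.008,0.02]
    - [0,0,0]
    - [0,0,0]
  twist: [0,0,0]

```text
clock: 33.08
tcp_pos: [0.5282, 0.03, -0.0213]
tool_rot: [0.198, 3.135, 0.0]
force: [-0.2, -0.2, -0.3]
finger_gap: 0.282
finger_force: 12.0
```

Call:
servo_tool:
  xyz:
    - [0,0,0]
    - [0,0,0]
    - [0,0,0]
    - [0,0,0]
    - [0,0,-0.3]
    - [0,0,-0.6]
    - [0,0,-0.8]
    - [0,0,-0.5]
    - [0,0,0]
  twist: [0,0,0,0,0,0,0,0,0]
  grip: 60

```text
clock: 34.2
tcp_pos: [0.5308, 0.0298, 0.148]
tool_rot: [0.198, 3.127, 0.0]
force: [0.3, -0.4, -0.4]
finger_gap: 0.636
finger_force: 0.0
```

Call:
servo_tool:
  xyz:
    - [0.6,0,0]
    - [0.8,0,0]
    - [0.8,0,0]
    - [0.6,0,-0.4]
    - [0,0,-0.4]
    - [0,0,0]
    - [0,0,0]
  twist: [0,0,0,0,0,0,0]

```text
clock: 35.08
tcp_pos: [0.3193, 0.0564, 0.2015]
tool_rot: [-0.199, -3.132, 0.0]
force: [0.4, -0.1, -0.2]
finger_gap: 0.639
finger_force: 0.0
```

```bash
python3 -c "
from h import *
st();grab('scene','s15');grab('top','t15')
a=cv2.imread('pics/t15.png')[195:285,160:450];a=cv2.resize(a,(800,248),interpolation=2)
b=cv2.imread('pics/s15.png')[165:325,155:475];b=cv2.resize(b,(800,340),interpolation=2)
cv2.imwrite('pics/c15.png',np.vstack([a,b]))
red('t15',.129)
im=cv2.imread('pics/t15.png').astype(int)
print('vial cap',w2p('t15',[(.5285,.030,.073)]))"
```

```text
t 35.08 tcp [0.3193 0.0564 0.2015] yaw -7.25 F [ 0.4 -0.1 -0.2] gap 60.0 ff 0.0 q6 -1.44
red [371 215  12  11  89] [376.6 219.9] [[ 0.5261 -0.2968  0.129 ]]
vial cap [[266.35769223 221.34209748]]
```

View pics/c15.png

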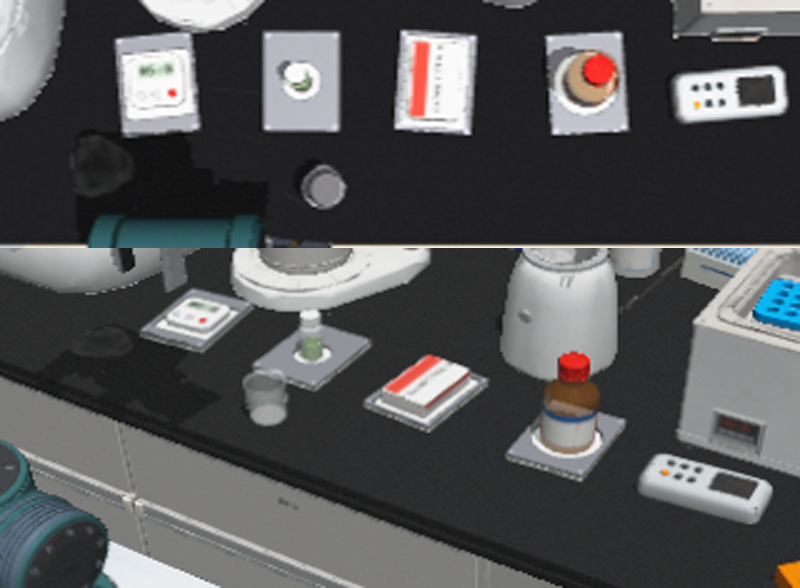

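All four items stand in their recesses: timer (157,83), vial (298,76), box (434,82) and bottle (590,72) in the top crop. The beaker and meter look unmoved. Handing in.

```bash
python3 -c "
from h import *
print(robot.hand_in())"
```

```text
the job is handed in; nothing more can be done
None
```

The job is handed in: the box, timer, bottle and vial each sit in their own recess in the final pictures, with the beaker and meter left in place; no verdict came back.

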